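Cover the burr cup and hold the bayonet at half-way

TASK

Stand the steel cup of burrs upright in the middle of the cleaning machine's sprung pan and let go of it, then put the bell cover over it with its two lugs down through the gaps in the collar and twist it clockwise (seen from above) until its bar grip lines up with the half-way ribs. Never let it reach the lock click, and finish still gripping the cover there, at half-way. Leave the other things on the table where they are.

Things in the scene. Friction and masses are not known exactly. Their poses are not given: they have to be found in the camera images.
- machine: The burr-cleaning machine, fixed: a white housing 150 x 150 mm, 45 mm high, with a round grey collar on top. Origin: centre of its underside, on the table; z up. Collar and pan share this vertical axis. The collar's two gaps lie on the machine's +x and -x sides.
- collar (a point): Centre of the collar's top, 61 mm above the table. The collar stands 16 mm above the housing, 112 mm outside diameter, 81 mm opening. Its upper 5 mm is an inward flange with two gaps 30 degrees wide. From the gaps the cover turns only clockwise seen from above: half-way at 40 degrees, sprung click pins touched at about 58 degrees, dead stop at about 80 degrees.
- channel (a point): On the axis at the floor of the channel under the flange, which is the housing's top, 45 mm above the table. The channel is 11 mm high and 98 mm in diameter.
- pan (a joint): How far the sprung pan is pressed down, in m: 0 free, 0.011 fully down. Spring about 1 N per mm; the empty pan rests at about 0.
- pan_top (a point): Centre of the top face of the sprung pan, a flat plain steel disc of 56 mm diameter inside the collar; free, it lies 57 mm above the table, 4 mm below the collar's top.
- half_mark: The pair of straight aluminium half-way ribs (14 x 5 mm, 4 mm high) on top of the collar, on opposite sides at 48.5 mm from the axis. Origin: on the machine's axis at the collar's top (61 mm above the table); the x axis points along the line through both ribs, 40 degrees clockwise from the gaps.
- lock_mark: The pair of round aluminium studs (9 mm diameter) on top of the collar that mark the locked position. Origin: on the machine's axis at the collar's top; the x axis runs through both studs, 80 degrees clockwise from the gaps.
- cover: The bell cover, loose, standing upright on its open end: grey plastic, 76 mm outside and 68 mm inside diameter, 64 mm deep inside, 106 mm high in all, about 0.18 kg. Same either way round. Origin: centre of the foot; z up, x along its bar grip and through both lugs. Over the cup its roof meets the cup's rim and presses the sprung pan down, with 3 to 8 N against it.
- cover_grip (a point): Centre of the cover's bar grip, 88 mm above the cover's foot: a bar 64 mm long (cover's x), 16 mm wide (y), 36 mm tall, standing on the round roof, which is 70 mm above the foot.
- cover_lug (a point): Middle of one of the cover's two lugs, at its foot on the cover's +x side, 41.5 mm from the axis; the other is opposite. Lugs are 14 mm wide, 6 mm high and reach 46.5 mm from the axis. Under the flange they have 5 mm of vertical play.
- cup: The open steel cup with a few burrs in it, loose, upright: 44 mm diameter, 60 mm high, 2 mm wall, about 0.12 kg. Origin: centre of its underside; z up.
- bowl: A white plastic bowl, 120 mm across the rim, 55 mm high; leave alone. Origin: centre of its underside.
- glasses: Clear safety glasses, 137 mm wide (along y), temples 110 mm long towards +x, 44 mm high; leave alone. Origin: under the bridge.
- jar: A small closed amber jar, 52 mm diameter, 55 mm high; leave alone. Origin: centre of its underside.
- plain_lid: A flat round grey lid with a little knob, 60 mm diameter, 24 mm high, no lugs; leave alone. Origin: centre of its underside.
- brush: A hand brush 170 mm long lying flat; leave alone.
Things that resemble listed ones, but are neither listed nor needed, are in the scene too. What is shaped like the cover but pink, purple or red is not meant.

How it is judged:
By the outcome, as a careful person would: the job done as asked, in the order asked, and still so for the second after the job is handed in, while the arm keeps its last pose, push and grip.
It also fails if it takes over 58 s, if anything falls off the work surface, if the arm or the gripper's body presses on something with over 40 N, if the wrist force passes 120 N, or if a joint passes its speed limit or range.

ROBOT

A 6-joint arm with a two-finger parallel gripper is mounted at the origin on the work surface. World frame = base frame: x ahead of the robot, y to its left, z up, the work surface at z = 0. Lengths are in m, angles in rad, forces in N, time in s.
With the tool pointing down it reaches from about 0.2 to 0.875 m from the base axis. Payload 3.4 kg.
Tool frame: the origin (TCP) lies between the finger pads; the fingertips stand 25 mm ahead of it and the grasp point (between the pads) lies 6 mm ahead of it (r.nose_length is the z of the fingertips in the tool frame, in m); z points along the fingers, x is the direction in which the jaws open and shut, and the axes are right-handed (so a half turn about z gives the same grasp; the last joint's range is limited). The gripper opens to 94 mm and grips with 3 to 60 N. Pads are 16 mm wide; open, the fingers measure 119 mm over their backs; the gripper's body (75 mm by 177 mm) begins 78 mm behind the grasp point.
Start: joints at [1.034, 0.276, 1.505, -0, 1.361, -0.121], TCP at [0.232, 0.526, 0.23] pointing down, gripper open.
Joint ranges: [-2.89, 2.89], [-0.75, 2.08], [0.22, 2.7], [-1.18, 4.32], [0.11, 2.71], [-2.7, 2.7]. Speed limits (rad/s): [2.57, 2.57, 3.14, 3.14, 3.14, 3.14].

INTERFACE

Orientations are given as a unit quaternion [w, x, y, z].
In Python, from plant import r, gripper_to, inverse_kinematics, vision, models, telemetry gives the robot as it stands. Calls block until the motion is done:
- r.move_to(position, orientation): joint-space move of the TCP to a pose.
- r.move_l(position, rot=None, vel=0.15, guard=None): straight line of the TCP; rot=None keeps the orientation; vel is the mean speed in m/s. With guard (N) it stops when the force on the tool has changed by that much, and returns True; else False.
- r.movej(angles): joint-space move.
- gripper_to(opening, f_grip=None): finger opening in m; f_grip is the grip in N (None keeps the last); returns when the fingers have stopped.
- r.hold(seconds).
- inverse_kinematics(position, orientation): joint angles nearest the present ones, or None.
- vision.snapshot(name): name is "side" or "top" or "wrist"; returns the picture (384x512x3 uint8, red, green, blue); there is no depth.
- vision.get_calibration(name): a dict with "fx", "fy", "cx", "cy" (pixels), "D" ([k1, k2, p1, p2, k3] as OpenCV has them; the pictures are not rectified), "position" and "orientation" of the camera in the world. Camera axes: x right, y down, z forward; pixel columns grow to the right and rows downward; lengths in m; the calibration is good to about 2 mm. A picture is of the moment at which its call begins: read the wrist's pose just before it. get_calibration takes no time and is no camera call; for the wrist camera it gives the pose at the moment of the call.
A pose or a line that the arm cannot do raises r.PlanningError and nothing moves.
- r.sign_off(): hands the job in, once; it reports no verdict.
Trained networks look in the newest picture that a camera, given by its name, has taken for a name from the list of things; names that differ only in an ending like _2 or _b are one class to them, and where a whole thing is asked for, a point or a joint stands for the part that bears it (a point fixed in the world has none). Each returns a list of dicts, best first, with "score" (0 to 1); they miss things now and then, are a little off and sometimes report something else, mostly with a low value. They report only what shows in the picture. A call takes as long as a camera call. They do not tell look-alikes from the thing itself.
- models.boxes_of(thing, camera): "at" ([x, y, z] in m, in world coordinates, good to about 4 mm: the middle of the surface that is visible of it).
- models.regions_of(thing, camera): "pixels" (384x512 bool, what is visible of it).
- models.mark_of(thing, camera): "at" ([x, y, z] in m, in world coordinates, good to about 4 mm: a listed point, or the origin of a listed thing).
Readings, each from a call of its own:
- telemetry.current_t(): time.
- telemetry.current_joints(): joint angles.
- telemetry.current_dq(): joint speeds.
- telemetry.current_joint_efforts(): joint torques, N m.
- telemetry.current_ee_pos(): TCP position.
- telemetry.current_tool_rot(): TCP orientation.
- telemetry.current_wrist_force(): force on the tool from outside, world axes, zero at the start.
- telemetry.current_torque(): the same for the moment, N m.
- telemetry.current_opening(): finger opening in m.
Only numpy, scipy, OpenCV 4.12 (cv2) and the standard library are available. Lean on these libraries where they do the work, as an engineer would, in place of code of your own. Each camera call takes 0.05 s, during which the arm holds its last target. There are 200 camera calls.

## Working session

There is one attempt and no reset: what is moved stays moved. The work goes in short steps, each a Python script; the robot and the scene stay as the last script left them, time stands still between calls to the robot, and variables do not carry over. Pictures are saved under pics/ and viewed, about 8 in all and at most 12, crops included, and the job is handed in when it is done.

```bash
ls; mkdir -p pics
cat > h.py <<'E'
import numpy as np, cv2
from scipy.spatial.transform import Rotation as R
from plant import r, gripper_to, inverse_kinematics, vision, models, telemetry
def snap(cam,name):
    im=vision.snapshot(cam); cv2.imwrite('pics/%s.png'%name,im[:,:,::-1]); return im
def ray(cam,uv,z,cal=None):
    "pixel -> world point on plane z"
    c=cal or vision.get_calibration(cam); K=np.array([[c['fx'],0,c['cx']],[0,c['fy'],c['cy']],[0,0,1]])
    n=cv2.undistortPoints(np.array([[uv]],float),K,np.array(c['D'],float))[0,0]
    q=c['orientation']; d=R.from_quat([q[1],q[2],q[3],q[0]]).apply([n[0],n[1],1]); p=np.array(c['position'])
    return p+d*(z-p[2])/d[2]
def down(yaw):
    "tool down, jaw (tool x) along world angle yaw"
    q=(R.from_euler('z',yaw)*R.from_euler('x',np.pi)).as_quat(); return [q[3],q[0],q[1],q[2]]
E
python3 - <<'E'
from h import *
for c in ['top','side']:
    snap(c,c+'0')
    for n in ['machine','cover','cup','half_mark','lock_mark','cover_grip','cover_lug','pan_top','collar','bowl','jar']:
        print(c,n,[(np.round(d['at'],3).tolist(),round(d['score'],2)) for d in models.mark_of(n,c)][:4])
print(telemetry.current_t())
im=np.hstack([cv2.imread('pics/top0.png'),cv2.imread('pics/side0.png')])
E
```

```text
pics
top machine [([0.558, 0.0, 0.002], 0.58)]
top cover [([0.519, 0.277, 0.007], 0.83), ([0.257, 0.253, -0.002], 0.64), ([0.413, 0.381, -0.0], 0.63), ([0.391, 0.255, -0.0], 0.57)]
top cup [([0.497, -0.282, -0.003], 0.79)]
top half_mark []
top lock_mark []
top cover_grip [([0.41, 0.384, 0.089], 0.84), ([0.257, 0.254, 0.088], 0.75), ([0.388, 0.254, 0.086], 0.69), ([0.522, 0.282, 0.088], 0.65)]
top cover_lug [([0.378, 0.216, 0.001], 0.79), ([0.45, 0.384, 0.006], 0.65), ([0.291, 0.236, 0.0], 0.56)]
top pan_top [([0.563, -0.003, 0.058], 0.54)]
top collar [([0.564, 0.003, 0.062], 0.91)]
top bowl [([0.706, 0.256, 0.003], 0.68), ([0.56, 0.278, 0.001], 0.18)]
top jar [([0.359, 0.086, -0.003], 0.7), ([0.568, 0.001, 0.064], 0.31)]
side machine [([0.567, -0.004, -0.004], 0.83), ([0.564, 0.468, 0.002], 0.49), ([0.56, -0.002, 0.06], 0.4)]
side cover [([0.389, 0.259, -0.005], 0.89), ([0.252, 0.255, 0.0], 0.75), ([0.522, 0.281, 0.001], 0.65), ([0.407, 0.377, 0.001], 0.58)]
side cup [([0.494, -0.284, -0.0], 0.77)]
side half_mark []
side lock_mark []
side cover_grip [([0.524, 0.281, 0.087], 0.94), ([0.41, 0.383, 0.089], 0.94), ([0.39, 0.255, 0.087], 0.7), ([0.259, 0.252, 0.09], 0.66)]
side cover_lug [([0.376, 0.216, 0.002], 0.94), ([0.565, 0.285, 0.004], 0.91), ([0.297, 0.237, 0.005], 0.62), ([0.701, 0.254, -0.001], 0.15)]
side pan_top [([0.561, -0.002, 0.057], 0.26)]
side collar [([0.561, -0.006, 0.058], 0.75)]
side bowl [([0.703, 0.254, -0.001], 0.9)]
side jar [([0.362, 0.087, -0.002], 0.92)]
1.2
```

View pics/top0.png

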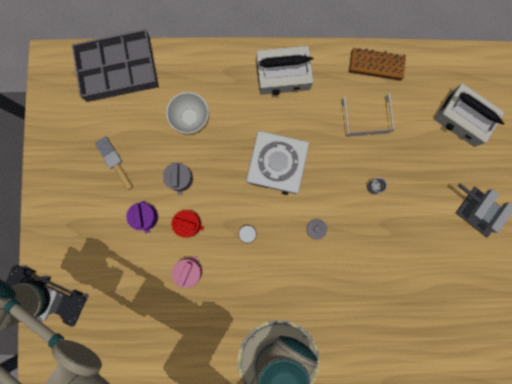

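View pics/side0.png

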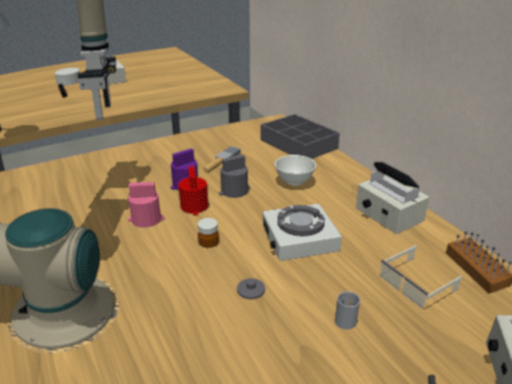

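Run:
```python
from h import *
c=vision.get_calibration('wrist'); print(c, telemetry.current_tool_rot())
t0=np.array(telemetry.current_ee_pos()); off=np.array(c['position'])-t0
q=c['orientation']; Rc=R.from_quat([q[1],q[2],q[3],q[0]]); tq=telemetry.current_tool_rot(); Rt=R.from_quat([tq[1],tq[2],tq[3],tq[0]])
o=Rt.inv().apply(off); d=Rt.inv().apply(Rc.apply([0,0,1])); print('cam in tool',o,'axis',d)
for n,p,z in [('cover',(.522,.281),.34),('mach',(.562,0),.30),('cup',(.495,-.283),.30)]:
    rot=down(0 if n!='cup' else 0); Rn=R.from_euler('x',np.pi)
    ow=Rn.apply(o); dw=Rn.apply(d)
    h=z+ow[2]-.06; sh=ow+dw*h/-dw[2]
    tgt=[p[0]-sh[0],p[1]-sh[1],z]
    J=inverse_kinematics(tgt,rot); print(n,np.round(tgt,3),J)
```

```text
{'fx': 308.87461572559135, 'fy': 308.87461572559135, 'cx': 255.87296957277687, 'cy': 193.4016692586031, 'D': array([-0.04934429,  0.        ,  0.        ,  0.        ,  0.        ]), 'position': array([0.16120107, 0.55563369, 0.38451014]), 'orientation': array([0.11205882, 0.83008607, 0.5413916 , 0.07276724])} [-1.61490956e-05  8.37830182e-01  5.45930933e-01  4.54821008e-05]
cam in tool [-0.0016168  -0.0769718  -0.15402391] axis [-3.92844826e-04  2.64806641e-01  9.64301451e-01]
cover [0.524 0.323 0.34 ] [ 4.39877885e-01  3.02194083e-01  1.20291952e+00 -4.44089210e-16
  1.63647905e+00  4.39877885e-01]
mach [0.564 0.031 0.3  ] [-6.78819090e-02  2.29823800e-01  1.39873139e+00 -4.44089210e-16
  1.51303746e+00 -6.78819090e-02]
cup [ 0.497 -0.252  0.3  ] [-5.94011967e-01  2.17737024e-01  1.41487110e+00 -4.44089210e-16
  1.50898453e+00 -5.94011967e-01]
```

Run:
```python
from h import *
for n,tgt,things in [('cover',(.524,.323,.34),['cover','cover_grip','cover_lug']),('mach',(.564,.031,.28),['collar','pan_top','machine','half_mark','lock_mark']),('cup',(.497,-.252,.30),['cup'])]:
    r.move_to(list(tgt),down(0))
    c=vision.get_calibration('wrist'); snap('wrist','w_'+n)
    np.save('pics/w_%s.npy'%n,c,allow_pickle=True)
    for t in things: print(t,[(np.round(d['at'],4).tolist(),round(d['score'],2)) for d in models.mark_of(t,'wrist')][:4])
    if n=='cup': 
        m=models.regions_of('cup','wrist')
        for d in m[:2]: ys,xs=np.nonzero(d['pixels']); print(xs.min(),xs.max(),ys.min(),ys.max(),d['score'])
print(telemetry.current_t())
a=[cv2.imread('pics/w_%s.png'%n) for n in ('cover','mach')]
cv2.imwrite('pics/comb.png',np.vstack([np.hstack([cv2.resize(x[40:344],(400,237)) for x in a]),np.hstack([cv2.resize(cv2.imread('pics/w_cup.png')[40:344],(400,237)),np.zeros((237,400,3),np.uint8)])]))
```

```text
cover [([0.3932, 0.2565, -0.0026], 0.91), ([0.2569, 0.2534, -0.0005], 0.82), ([0.5188, 0.2798, -0.0015], 0.68), ([0.5652, 0.0022, 0.0598], 0.62)]
cover_grip [([0.3952, 0.2555, 0.0864], 0.84), ([0.5218, 0.2828, 0.0858], 0.74), ([0.5672, 0.0005, 0.0005], 0.68)]
cover_lug [([0.451, 0.3871, 0.0041], 0.9), ([0.297, 0.2341, 0.0002], 0.89), ([0.5622, 0.2772, 0.009], 0.6)]
collar [([0.5621, 0.0036, 0.0578], 0.7)]
pan_top [([0.5627, 0.0014, 0.0598], 0.85)]
machine [([0.5645, -0.0049, -0.0017], 0.69)]
half_mark [([0.3614, 0.0893, 0.0015], 0.23)]
lock_mark []
cup [([0.4936, -0.2789, 0.0012], 0.66)]
238 269 169 208 0.85
5.5167
```

View pics/w_mach.png

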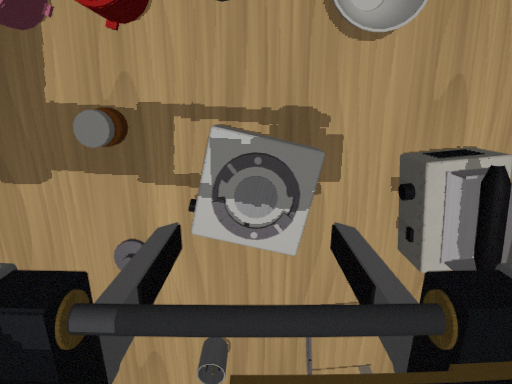

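View pics/comb.png

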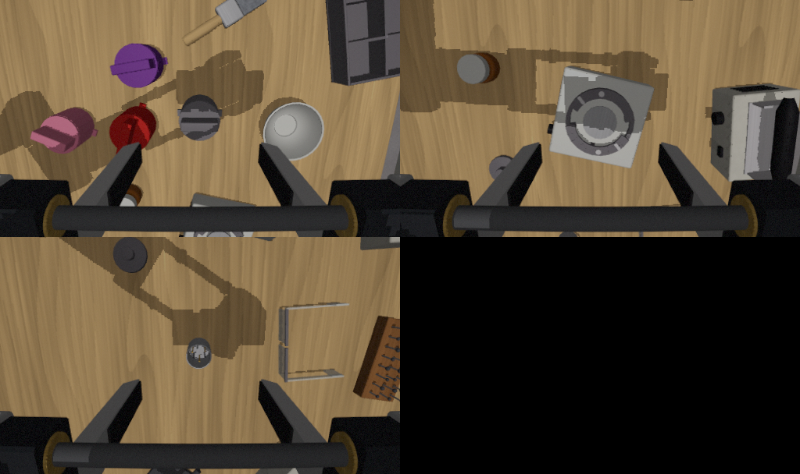

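Run:
```python
import cv2,numpy as np
m=cv2.imread('pics/w_mach.png')[140:260,185:335]; c=cv2.imread('pics/w_cover.png')[110:230,205:305]
cv2.imwrite('pics/crop.png',np.hstack([cv2.resize(m,None,fx=4,fy=4,interpolation=2)[:, :500] if 0 else cv2.resize(m,(450,360),interpolation=2),cv2.resize(c,(300,360),interpolation=2)]))
```

```text
(no output)
```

View pics/crop.png

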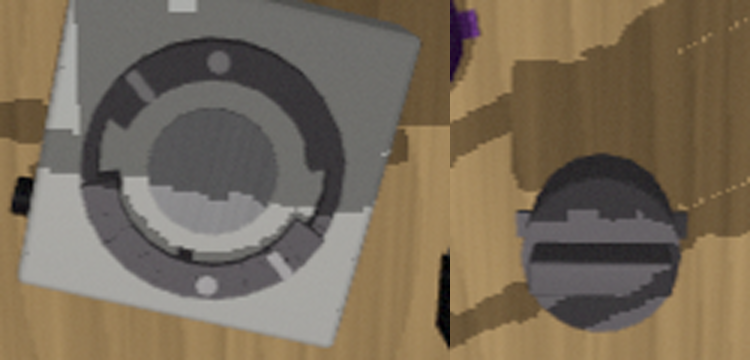

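Run:
```python
from h import *
c=np.load('pics/w_mach.npy',allow_pickle=True).item()
f=lambda x,y,ox,oy:((x+.5)/3-.5+ox,(y+.5)/3-.5+oy)
P=lambda x,y,z:ray('',f(x,y,185,140),z,c)[:2]
for n,a,b in [('stud',(218,62),(206,286)),('rib',(140,87),(280,265))]:
  A,B=P(*a,.064),P(*b,.064); v=A-B; print(n,(A+B)/2,np.linalg.norm(v),np.degrees(np.arctan2(v[1],v[0])))
L,Rr,T,Bm=P(81,172,.061),P(344,172,.061),P(212,37,.061),P(212,298,.061); print('collar',(L+Rr)/2,(T+Bm)/2,L-Rr,T-Bm)
c=np.load('pics/w_cover.npy',allow_pickle=True).item()
g=lambda x,y,z:ray('',f(x-450,y,205,110),z,c)[:2]
a,b=g(517,222,.003),g(688,222,.003);print('lugs',(a+b)/2,b-a)
c=np.load('pics/w_cup.npy',allow_pickle=True).item()
print('cup rim c?',[ray('',(253.5,v),.06,c)[:2] for v in (169,208)],[ray('',(u,189),.06,c)[:2] for u in (237.5,269.5)])
```

```text
stud [ 0.56304822 -0.00144256] 0.09736866824022476 87.11841224913191
rib [ 0.5630762 -0.0017101] 0.09684804992789756 127.10829437669886
collar [5.63332578e-01 1.91617984e-04] [ 5.63124970e-01 -6.10136963e-05] [-0.11039308 -0.00017912] [-0.00012753  0.11384661]
lugs [0.52128658 0.28078761] [0.0931497  0.00027654]
cup rim c? [array([ 0.49361491, -0.2510055 ]), array([ 0.49358621, -0.30407764])] [array([ 0.4725108 , -0.27780146]), array([ 0.51468732, -0.27773204])]
```

Run:
```python
from h import *
p=[.494,-.2805]
q=down(0)
r.move_to(p+[.14],q); r.move_l(p+[.046],vel=.12)
gripper_to(.040,f_grip=4); print(telemetry.current_opening())
gripper_to(.080)
r.move_to(p+[.046],down(np.pi/2)); 
gripper_to(.040,f_grip=4); print(telemetry.current_opening())
gripper_to(.040,f_grip=15)
r.move_l(p+[.16],vel=.15); print(telemetry.current_opening(),telemetry.current_wrist_force(),telemetry.current_t())
print(telemetry.current_joints())
```

```text
0.04353571082887498
0.044549456055228025
0.04412898330938957 [ 0.43223734 -0.66007648 -1.86149186] 11.8667
[-6.38887571e-01  3.14078912e-01  1.63417581e+00  5.76336457e-05
  1.19543895e+00 -2.20968728e+00]
```

Run:
```python
from h import *
m=[.563,-.0008]; q=down(np.pi/2)
r.move_to(m+[.17],q); r.move_l(m+[.112],vel=.12)
g=r.move_l(m+[.1015],vel=.03,guard=1.2); z=telemetry.current_ee_pos(); print(g,z,telemetry.current_wrist_force())
gripper_to(.064); r.hold(.2)
r.move_l(m+[.22],vel=.15)
r.move_to([.564,.05,.30],down(0))
c=vision.get_calibration('wrist'); snap('wrist','w_placed'); np.save('pics/w_placed.npy',c,allow_pickle=True)
for t in ['cup','collar','pan_top']: print(t,[(np.round(d['at'],4).tolist(),round(d['score'],2)) for d in models.mark_of(t,'wrist')][:3])
snap('side','side1')
a=cv2.imread('pics/w_placed.png')[120:270,170:340]; b=cv2.imread('pics/side1.png')[150:300,220:390]
cv2.imwrite('pics/pl.png',cv2.resize(np.hstack([a,b]),(800,353),interpolation=2)); print(telemetry.current_t())
```

```text
False [ 0.56314792 -0.00079863  0.10168964] [-0.01821335 -0.010238   -0.56325032]
cup [([0.5607, 0.0009, 0.0568], 0.89)]
collar [([0.5644, 0.001, 0.0587], 0.71)]
pan_top [([0.5636, -0.0016, 0.0556], 0.68)]
17.5
```

View pics/pl.png

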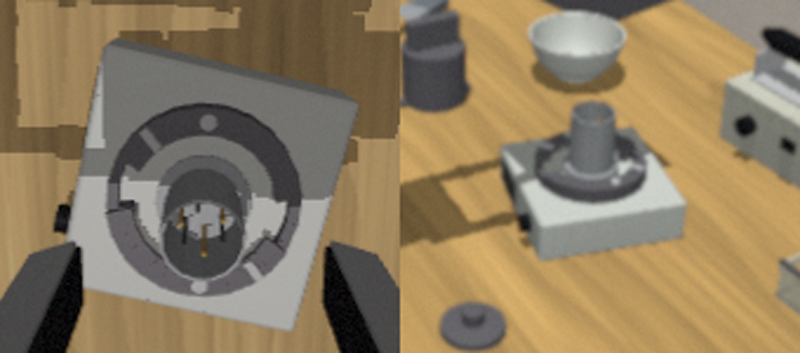

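Run:
```python
from h import *
c=np.load('pics/w_placed.npy',allow_pickle=True).item(); s=800/340
P=lambda x,y,z:ray('',((x+.5)/s-.5+170,(y+.5)/s-.5+120),z,c)[:2]
A,B=P(208,123,.064),P(199,287,.064);print('stud',(A+B)/2,np.linalg.norm(A-B))
A,B=P(149,139,.065),P(252,271,.065);print('rib',(A+B)/2,np.linalg.norm(A-B))
A,B=P(106,199,.061),P(301,199,.061);print('collar',(A+B)/2,np.linalg.norm(A-B))
A,B=P(163,240,.116),P(244,240,.116);print('cup rim',(A+B)/2,np.linalg.norm(A-B), P(204,281,.116))
p=[.5215,.281]; q=down(np.pi/2)
r.move_to(p+[.19],q)
r.move_l(p+[.099],vel=.12,guard=6)
gripper_to(.012,f_grip=35); print(telemetry.current_opening(),telemetry.current_ee_pos(),telemetry.current_wrist_force())
r.move_l(p+[.26],vel=.15); print(telemetry.current_opening(),telemetry.current_wrist_force())
c=vision.get_calibration('wrist');snap('wrist','w_held');snap('side','side2')
for cam in('wrist','side'):
  for t in ('cover_grip','cover_lug','cover'): print(cam,t,[(np.round(np.array(d['at'])-telemetry.current_ee_pos(),4).tolist(),round(d['score'],2)) for d in models.mark_of(t,cam)][:4])
print(telemetry.current_t())
cv2.imwrite('pics/held.png',np.hstack([cv2.resize(cv2.imread('pics/w_held.png'),(400,300)),cv2.resize(cv2.imread('pics/side2.png')[60:240,140:380],(400,300))]))
```

```text
stud [ 0.5632176  -0.00181679] 0.0971840509899789
rib [ 0.56235324 -0.00093803] 0.09696271487062692
collar [0.56327316 0.00232959] 0.11038918417179713
cup rim [ 0.56335564 -0.00161943] 0.04004081783256352 [ 0.56364262 -0.02356887]
0.01571459105568722 [0.52146643 0.28102836 0.09893527] [-0.61780296  1.09688316 -0.09184442]
0.01572416165034097 [-0.18812883  0.10618831 -2.48807881]
wrist cover_grip [([-0.1288, -0.0247, -0.1685], 0.72), ([-0.0004, 0.0011, -0.013], 0.68), ([-0.1081, 0.1018, -0.1679], 0.58)]
wrist cover_lug [([-0.0687, 0.1074, -0.2577], 0.69)]
wrist cover [([-0.0021, 0.0028, -0.0967], 0.91), ([-0.1119, 0.0993, -0.2582], 0.9), ([0.0422, -0.2823, -0.1996], 0.74), ([-0.1303, -0.0259, -0.2644], 0.68)]
side cover_grip [([-0.263, -0.0295, -0.171], 0.95), ([0.0008, 0.0049, -0.0123], 0.79), ([-0.1302, -0.0264, -0.1721], 0.66), ([-0.11, 0.1036, -0.1708], 0.62)]
side cover_lug [([0.0409, 0.0026, -0.0953], 0.7), ([-0.1456, -0.0662, -0.2567], 0.7), ([-0.2271, -0.0429, -0.2538], 0.63)]
side cover [([-0.0021, -0.0002, -0.1006], 0.93), ([-0.1319, -0.0201, -0.2631], 0.92), ([-0.2687, -0.0231, -0.2599], 0.89), ([-0.112, 0.0964, -0.2572], 0.69)]
21.9083
```

View pics/held.png

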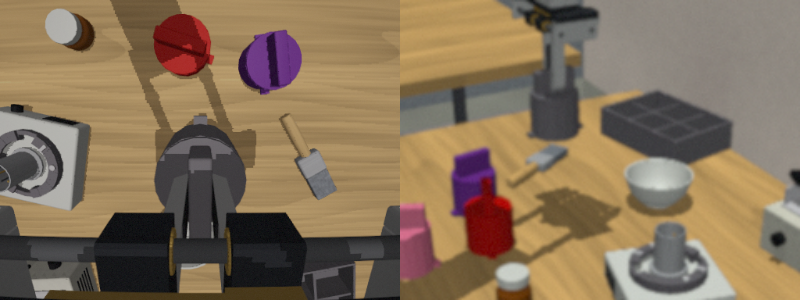

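Run:
```python
from h import *
gripper_to(.012,f_grip=55)
m=[.5637,-.0013]; q=down(np.radians(77.1))
r.move_to(m+[.26],q); r.move_l(m+[.185],vel=.1)
f0=np.array(telemetry.current_wrist_force())
r.move_l(m+[.166],vel=.05); snap('side','side3')
g=r.move_l(m+[.152],vel=.03,guard=4)
print(g,telemetry.current_ee_pos(),telemetry.current_wrist_force()-f0,telemetry.current_torque())
if not g:
    g=r.move_l(m+[.1462],vel=.02,guard=14)
    print(g,telemetry.current_ee_pos(),telemetry.current_wrist_force()-f0,telemetry.current_torque())
r.hold(.1);snap('side','side4');snap('top','top4');print(telemetry.current_t(),telemetry.current_opening())
t=cv2.imread('pics/top4.png')[110:215,210:350]
cv2.imwrite('pics/ins.png',np.hstack([cv2.resize(cv2.imread('pics/side4.png')[140:275,230:410],(400,300),interpolation=2),cv2.resize(t,(400,300),interpolation=2)]))
```

```text
False [ 0.56370469 -0.0012955   0.15188831] [-0.45028824  1.91494497 -0.15627555] [ 0.02354867 -0.02039135 -0.0353496 ]
False [ 0.56418097 -0.0013712   0.14673451] [-0.17169422  0.79780154  3.5077184 ] [-0.01479757 -0.05263828 -0.03115717]
25.9667 0.015550100189197927
```

View pics/ins.png

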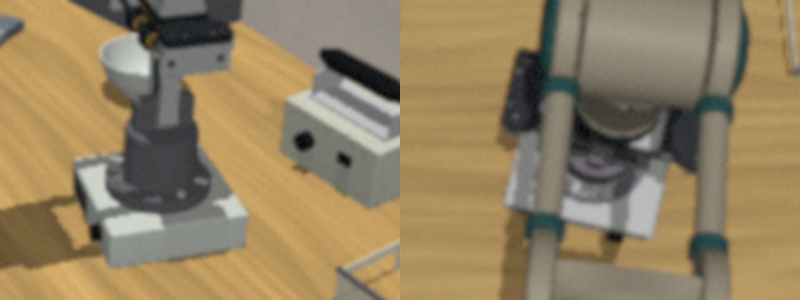

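Run:
```python
from h import *
m=[.5633,-.0013,.1458]
for a in (10,20,30,36,40):
    b=-12.9-a*1.0
    r.move_to(m,down(np.radians(77.1-a))); 
    tq=telemetry.current_tool_rot(); x=R.from_quat([tq[1],tq[2],tq[3],tq[0]]).apply([1,0,0])
    F=telemetry.current_wrist_force();print(a,np.round(telemetry.current_ee_pos(),4),round(np.degrees(np.arctan2(x[1],x[0])),2),np.round(F,1),np.round(telemetry.current_torque(),2))
    if abs(telemetry.current_torque()[2])>.5: print('stop');break
r.hold(.2)
c=vision.get_calibration('wrist');snap('wrist','w_end');snap('side','side5');np.save('pics/w_end.npy',c,allow_pickle=True)
print(telemetry.current_t(),telemetry.current_opening(),telemetry.current_wrist_force())
cv2.imwrite('pics/end.png',np.hstack([cv2.resize(cv2.imread('pics/side5.png')[170:245,250:350],(400,300),interpolation=2),cv2.resize(cv2.imread('pics/w_end.png')[80:300,110:403],(400,300),interpolation=2)]))
```

```text
10 [ 0.5635 -0.0013  0.146 ] 67.28 [0.1 0.2 3. ] [-0.01 -0.08  0.  ]
20 [ 0.5633 -0.0013  0.1459] 57.38 [-0.4  0.3  2.3] [-0.05  0.02  0.02]
30 [ 0.5632 -0.0013  0.1458] 47.43 [-0.2  0.1  2.4] [-0.06  0.02 -0.05]
36 [ 0.5632 -0.0013  0.1458] 41.41 [-0.6  0.4  2.3] [-0.07  0.05 -0.05]
40 [ 0.5632 -0.0013  0.1458] 37.34 [-0.9  0.2  2.5] [-0.07  0.12 -0.1 ]
27.6417 0.015734408450077984 [-0.35696112 -1.12160864  2.01566528]
```

View pics/end.png

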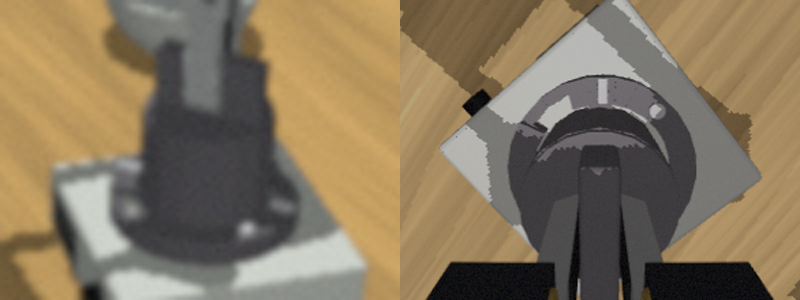

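```bash
python3 -c "
from h import *
r.sign_off(); print(telemetry.current_t(),telemetry.current_ee_pos(),telemetry.current_opening())"
```

```text
the job is handed in; nothing more can be done
the job is handed in; nothing more can be done
```

The job is handed in. The cup stands on the pan with the cover over it, turned 40° clockwise to half-way and still gripped.

- **Cup:** I stood it upright in the middle of the pan and let go. A picture taken afterwards put the middle of its rim within about 1 mm of the machine's axis.
- **Cover:** I gripped the grey cover by its bar and lowered it with the lugs in line with the gaps. It went in without jamming, with 3.5 N of spring force on the way down. Its foot ended about 47 mm above the table, worked out from the gripper height, so the lugs are under the flange.
- **Twist:** The gripper's measured turn stopped at 39.8°, well short of the click pins at 58°. Torque about the axis stayed at or below 0.1 N m. In the last wrist picture the bar grip lines up with the half-way rib.
- **Time:** About 28 s on the robot's clock when I handed in.

**Not fully checked:**
- My estimates of the machine's centre differed by up to about 4 mm in y, and I used values near the average of the stud and rib readings.
- I did not lift the cover to test that the flange holds the lugs.
- The readings I asked for after hand-in were refused, so the last ones are from just before it.

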